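# Lap a slider shoe and show its sole to the check camera

### The job

Take the brass slider shoe out of the blue tray and rub its sole in one flat stroke along the middle of the sprung lapping plate, from the green marks to the red marks, keeping the plate pressed about halfway down into its springs all the way. Then lift the shoe off and show it to the check camera: hold it in the air with its sole squarely facing the lens, centred, 13 cm from the glass, the sole's long side upright in the camera's picture, and finish while holding it still there. Leave the black and the white shoe lying in the tray and do not touch the camera or its stand.

Things in the scene. Friction and masses are not known exactly. Their poses are not given: they have to be found in the camera images.
- brass_shoe: The brass (yellow metal) slider shoe: a rounded 72 x 46 x 14 mm sole block with an upright lug on it, 44 mm long, 18 mm thick, rising from 14 to 49 mm above the sole's underside; pinch the lug across its 18 mm. Origin: centre of the sole's underside; x along the sole's and the lug's length, y across the lug, z from the sole up through the lug. About 0.35 kg, loose, alone in one of the tray's three compartments.
- black_shoe: Black shoe of the same shape and size, in another compartment; stays there. Origin and axes as the brass one's.
- white_shoe: White shoe of the same shape and size, in another compartment; stays there. Origin and axes as the brass one's.
- parts_tray: Fixed blue open tray, 112 (x) x 288 (y) mm, walls 20 mm high and 4 mm thick, floor 4 mm thick; two dividers make three compartments in a row along y, about 90 mm wide. The shoes lie in it with their length roughly along the tray's x. Origin: centre of its underside.
- lap_base: Fixed grey frame of the lapping plate, 230 (x, its length) x 110 (y) mm, rim 28 mm high, with a pair of 12 mm long green marks on the two long rims, centred at x = -50 mm and a like pair of red marks at x = +50 mm (the shoe's middle goes from one to the other). Origin: centre of its underside on the bench; x from green to red.
- lap_pad (a joint): The brown abrasive plate in the frame, 200 x 80 mm, top 42 mm above the bench when free. It sinks straight down on springs: value 0 free, 0.010 m fully down. It starts to sink at about 2 N and takes 1.2 N more for each mm (about 8 N at halfway, 0.005).
- lap_start (a point): Point on the free abrasive plate's top, on its middle line, between the green marks.
- lap_finish (a point): Point on the free abrasive plate's top, on its middle line, between the red marks.
- check_camera: The fixed check camera: a white 46 x 52 x 55 mm box with a black lens tube, about 110 mm above the bench, looking up and back towards the robot, its line of sight 35 degrees off the vertical. Origin: centre of the front glass; z = line of sight, out of the lens; x = upright direction of its picture (lies in the vertical plane through the line of sight); y is level.
- camera_stand: The camera's fixed stand, a dark 110 x 100 x 12 mm foot with two aluminium cheeks to 95 mm height. Origin: under the foot, 5 mm off its middle; x points away from the robot's side, the camera looks to -x and up.

How it is judged:
By the outcome, as a careful person would: the job done as asked, in the order asked, and still so for the second after the job is handed in, while the arm keeps its last pose, push and grip.
It also fails if it takes over 46 s, if anything falls off the work surface, if the arm or the gripper's body presses on something with over 40 N, if the wrist force passes 120 N, or if a joint passes its speed limit or range.

### The arm

A 6-joint arm with a two-finger parallel gripper is mounted at the origin on a cart in front of the work surface, level with it; the furniture and walls round the work are solid. World frame = base frame: x ahead of the robot, y to its left, z up, the work surface at z = 0. Lengths are in mm, angles in rad, forces in N, time in s.
With the tool pointing down it reaches from about 275 to 825 mm from the base axis. Payload 4.9 kg.
Tool frame: the origin (TCP) lies at the very end of the fingers, on their centre line; the grasp point (between the pads) lies 19 mm behind it; z points along the fingers, y is the direction in which the jaws open and shut (so a half turn about z gives the same grasp; the last joint's range is limited). The gripper opens to 85 mm and grips with 20 to 120 N. Pads are 22 mm wide; open, the fingers measure 114 mm over their backs; the gripper's body (76 mm by 85 mm) begins 54 mm behind the grasp point. The pads swing forward as they close: fully open they stand 13 mm farther back than shut.
Start: joints at [-0.134, 0.326, -0.193, 1.052, 0, 1.437], TCP at [550.017, 0.009, 231.281] pointing down, gripper open.
Joint ranges: [-2.65, 2.65], [-0.97, 1.79], [-1.3, 1.35], [-1.93, 2.1], [-1.47, 1.37], [-3.14, 3.14]. Speed limits (rad/s): [2.57, 2.57, 3.14, 3.14, 3.14, 3.14].

### API

Orientations are given as [roll, pitch, yaw] about the fixed x, y, z axes, in that order (R = Rz(yaw) Ry(pitch) Rx(roll)).
In Python, from bench import bot, solve_ik, imaging gives the robot as it stands. Calls block until the motion is done:
- bot.move_ptp(position, orientation): joint-space move of the TCP to a pose.
- bot.movel(position, rot=None, max_speed=150, threshold=None): straight line of the TCP; rot=None keeps the orientation; max_speed is the mean speed in mm/s. With threshold (N) it stops when the force on the tool has changed by that much, and returns True; else False.
- bot.move_j(angles): joint-space move.
- bot.grip(opening, effort=None): opening from 0.0 (shut) to 1.0 (fully open); effort is the grip in N (None keeps the last); returns when the fingers have stopped.
- bot.dwell(seconds).
- solve_ik(position, orientation): joint angles nearest the present ones, or None.
- bot.get_state(): the state.
- imaging.capture(name): name is "scene" or "side" or "wrist"; returns the picture (400x640x3 uint8, blue, green, red); there is no depth.
- imaging.camera_model(name): a dict with "K" (3x3 intrinsics, pixels), "position" and "rotation" of the camera in the world. Camera axes: x right, y up, looking along -z (the intrinsics and any distortion apply to the point x, -y, -z); pixel columns grow to the right and rows downward; lengths in mm; the calibration is good to about 2 mm. A picture is of the moment at which its call begins: read the wrist's pose just before it. camera_model takes no time and is no camera call; for the wrist camera it gives the pose at the moment of the call.
A pose or a line that the arm cannot do raises bot.IKError and nothing moves.
- bot.sign_off(): hands the job in, once; it reports no verdict.
The state is a dict: "t": time; "qpos": joint angles; "joint_velocities": joint speeds; "effort": joint torques, N m; "tcp_pos": TCP position; "orientation": TCP orientation; "contact_force": force on the tool from outside, world axes, zero at the start; "wrist_torque": the same for the moment, N m; "opening": opening from 0.0 (shut) to 1.0 (fully open).
Only numpy, scipy, OpenCV 4.12 (cv2) and the standard library are available. Lean on these libraries where they do the work, as an engineer would, in place of code of your own. Each camera call takes 0.05 s, during which the arm holds its last target.

## Working session

There is one attempt and no reset: what is moved stays moved. The work goes in short steps, each a Python script; the robot and the scene stay as the last script left them, time stands still between calls to the robot, and variables do not carry over. Pictures are saved under pics/ and viewed, and the job is handed in when it is done.

```bash
ls; mkdir -p pics
python3 - <<'E'
from bench import bot, solve_ik, imaging
import cv2,numpy as np
np.set_printoptions(precision=4,suppress=True)
for n in ["scene","side","wrist"]:
    m=imaging.camera_model(n); print(n,{k:(np.array(v) if not isinstance(v,str) else v) for k,v in m.items()})
    cv2.imwrite(f"pics/{n}0.png",imaging.capture(n))
s=bot.get_state();print(s)
E
```

```text
pics
scene {'K': array([[459.8744,   0.    , 324.3436],
       [  0.    , 459.8744, 205.9939],
       [  0.    ,   0.    ,   1.    ]]), 'position': array([ -19.6317, -654.2593, 1094.0674]), 'rotation': array([ 0.706 , -0.0016, -0.7258])}
side {'K': array([[432.3228,   0.    , 322.2276],
       [  0.    , 432.3228, 197.1816],
       [  0.    ,   0.    ,   1.    ]]), 'position': array([ 175.5521, 1178.8805,  787.7328]), 'rotation': array([ 1.0626,  0.0076, -2.8316])}
wrist {'K': array([[360.3551,   0.    , 317.2119],
       [  0.    , 360.3551, 203.6366],
       [  0.    ,   0.    ,   1.    ]]), 'position': array([549.8951,  74.5113, 372.8587]), 'rotation': array([-0.2939,  0.0012,  0.001 ])}
{'t': 0.15, 'qpos': array([-0.1342,  0.3268, -0.1933,  1.052 ,  0.    ,  1.4366]), 'joint_velocities': array([ 0.0017, -0.0034,  0.004 , -0.0017,  0.0029, -0.0007]), 'effort': array([  0.001 , -44.3704,  26.2665,   0.0104,  -0.0001,  -0.    ]), 'tcp_pos': array([549.5588,   0.0658, 230.678 ]), 'orientation': array([-3.1403, -0.0002,  1.5708]), 'contact_force': array([ 0.5243, -0.4756, -0.0567]), 'wrist_torque': array([0.0047, 0.0383, 0.0098]), 'opening': 1.0050884956530965}
```

View pics/scene0.png

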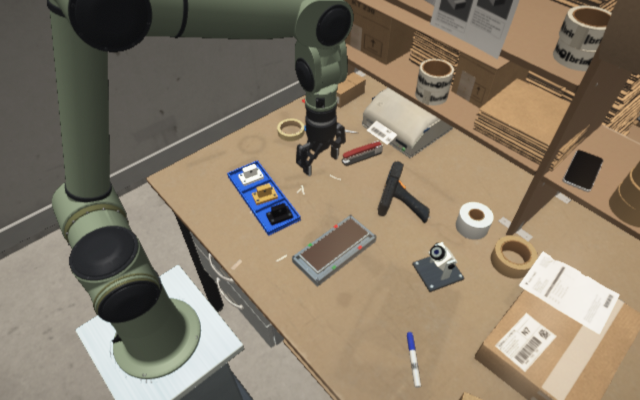

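View pics/side0.png

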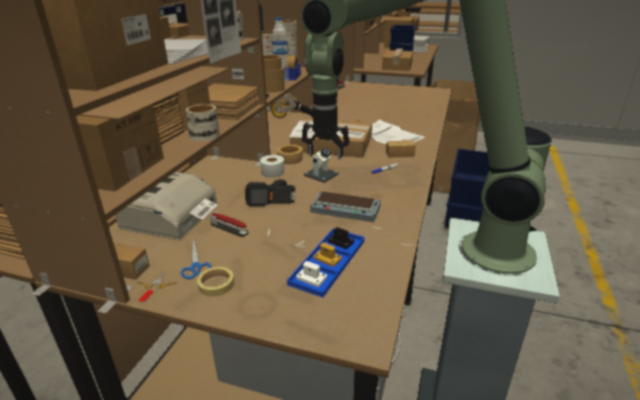

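View pics/wrist0.png

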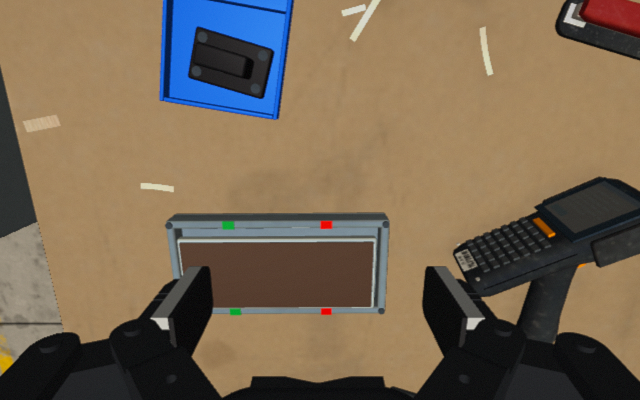

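Scene: tray at (265,195) with the brass shoe in the middle compartment (264,192), lap frame at (335,248), check camera at (440,258). The wrist view shows the green marks at (228,225) and (235,312), and the red ones at (326,225) and (326,312). First estimates:

```bash
cat > h.py <<'E'
from bench import bot, solve_ik, imaging
import cv2,numpy as np
from scipy.spatial.transform import Rotation as Ro
np.set_printoptions(precision=4,suppress=True)
F=np.diag([1.,-1,-1])
def bp(m,px,z):
    R=Ro.from_euler('xyz',m['rotation']).as_matrix(); K=np.array(m['K'])
    d=R@F@np.linalg.solve(K,[px[0],px[1],1.]); c=np.array(m['position'])
    return c+d*(z-c[2])/d[2]
def pr(m,P):
    R=Ro.from_euler('xyz',m['rotation']).as_matrix(); K=np.array(m['K'])
    q=K@(F@(R.T@(np.atleast_2d(P)-m['position']).T)); return (q[:2]/q[2]).T
def mat(rpy): return Ro.from_euler('xyz',rpy).as_matrix()
def rpy(R): return Ro.from_matrix(R).as_euler('xyz')
E
python3 - <<'E'
from h import *
m=imaging.camera_model('wrist'); img=cv2.imread('pics/wrist0.png')
hsv=cv2.cvtColor(img,cv2.COLOR_BGR2HSV)
for n,lo,hi in [('g',(50,150,60),(75,255,255)),('r',(0,200,150),(6,255,255)),('r2',(172,180,120),(180,255,255))]:
    k=cv2.inRange(hsv,lo,hi); _,_,st,c=cv2.connectedComponentsWithStats(k)
    for s,cc in zip(st[1:],c[1:]):
        if s[4]>20: print(n,cc,s[4],bp(m,cc,28))
for n,px,z in [('brass',(264,190),40),('cam',(437,250),110),('tray l',(228,177),20),('tray t',(256,162),20),('tray r',(299,216),20),('tray b',(271,232),20),('stand',(438,275),0)]:
    print(n,bp(imaging.camera_model('scene'),px,z))
s=cv2.imread('pics/scene0.png')
cv2.imwrite('pics/sc_crop.png',cv2.resize(s[140:300,210:490],None,fx=2.8,fy=2.8,interpolation=cv2.INTER_CUBIC))
E
```

```text
g [227.6196 224.5109] 92 [458.4981 -52.2264  28.    ]
g [234.9206 311.5238] 63 [ 459.3013 -154.0208   28.    ]
r [325.8171 224.2439] 82 [558.4847 -51.7999  28.    ]
r [325.5 311.5] 60 [ 558.9444 -153.8242   28.    ]
brass [481.131  189.7587  40.    ]
cam [ 657.9856 -334.4172  110.    ]
tray l [437.4911 329.0089  20.    ]
tray t [546.6271 325.3768  20.    ]
tray r [505.9362  50.5735  20.    ]
tray b [406.0731  58.2601  20.    ]
stand [ 669.8746 -354.6282    0.    ]
```

View pics/sc_crop.png

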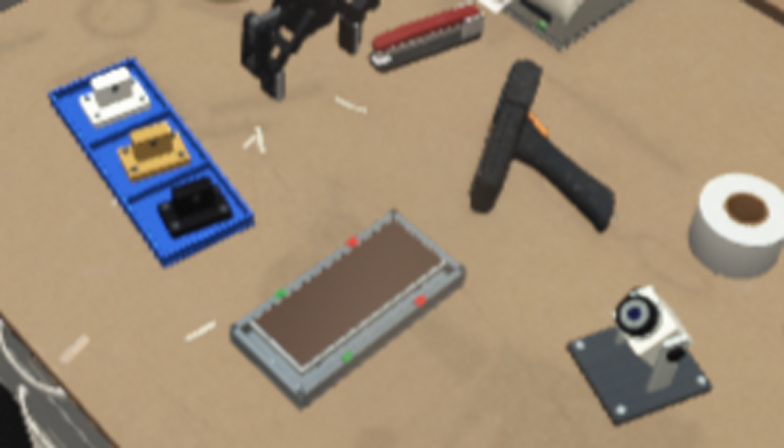

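Run:
```python
from h import *
def t(n,p,o): print(n,solve_ik(p,o))
pi=np.pi
for y in [0,pi]:
    t('tray look',[483-(75 if y==0 else -75),190,260],[pi,0,y])
    t('grasp',[483,190,23],[pi,0,y])
    t('lap',[459,-103,55],[pi,0,y]); t('lap2',[559,-103,55],[pi,0,y])
    a=np.radians(35)
    z=np.array([np.sin(a),0,-np.cos(a)]); yy=np.array([0,-np.cos(y),0]); x=np.cross(yy,z)
    R=np.c_[x,yy,z]; o=rpy(R); print(o)
    c=np.array([650,-330,110.])-z*150
    t('show',c,o); t('show-pre',c-60*z,o)
    t('camlook',[560,-330,280],[pi,0,y])
```

```text
tray look [ 0.2716  0.1205 -0.3843  1.066   0.     -2.87  ]
grasp [ 0.2325  0.5096 -0.526   0.5351  0.     -2.9091]
lap [-0.3778  0.3902 -0.6255  0.5551  0.      2.7637]
lap2 [-0.3121  0.534  -0.3664  0.6703  0.      2.8295]
[ 3.1416 -0.6109  0.    ]
show [-0.8471  0.223  -0.5127  0.4009  0.4443  2.3941]
show-pre [-0.9007  0.1309 -0.4862  0.5434  0.4663  2.3396]
camlook [-0.646   0.497   0.1919  1.2657  0.      2.4956]
tray look [ 0.203   0.3841 -0.0336  1.153   0.      0.203 ]
grasp [ 0.2325  0.5096 -0.526   0.5351  0.      0.2325]
lap [-0.3778  0.3902 -0.6255  0.5551  0.     -0.3778]
lap2 [-0.3121  0.534  -0.3664  0.6703  0.     -0.3121]
[3.1416 0.6109 3.1416]
show [-0.8471  0.223  -0.5127  0.4009  0.4443 -0.7475]
show-pre [-0.9007  0.1309 -0.4862  0.5434  0.4663 -0.802 ]
camlook [-0.646   0.497   0.1919  1.2657  0.     -0.646 ]
```

Run:
```python
from h import *
bot.grip(0.5,90)
print(bot.get_state()['t'])
bot.move_ptp([425,190,250],[np.pi,0,np.pi])
s=bot.get_state(); m=imaging.camera_model('wrist'); print(s['t'],s['tcp_pos'],s['orientation'],s['contact_force'],s['opening'],m['position'],m['rotation'])
cv2.imwrite('pics/w1.png',imaging.capture('wrist'))
import pickle; pickle.dump(m,open('w1.pkl','wb'))
```

```text
0.6417
1.725 [425.4683 189.7953 250.1082] [-3.1415  0.0006  3.1402] [ 0.286  -1.1069 -0.6819] 0.50664839159243 [351.6593 190.4698 392.3166] [-0.2952 -0.      1.5705]
```

View pics/w1.png

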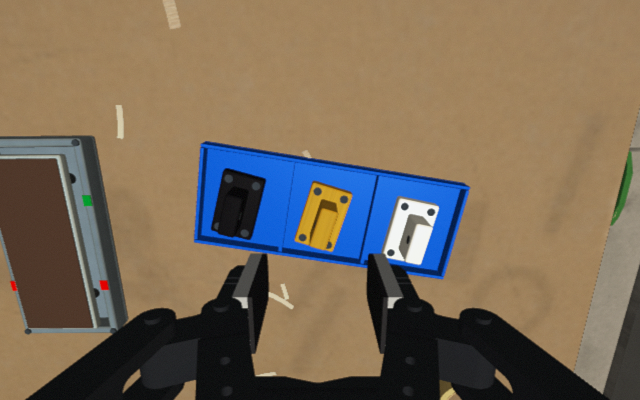

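Run:
```python
from h import *
s=cv2.imread('pics/w1.png')
cv2.imwrite('pics/w1c.png',cv2.resize(s[165:265,270:380],None,fx=7,fy=6,interpolation=cv2.INTER_CUBIC)[:600])
```

```text
(no output)
```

View pics/w1c.png

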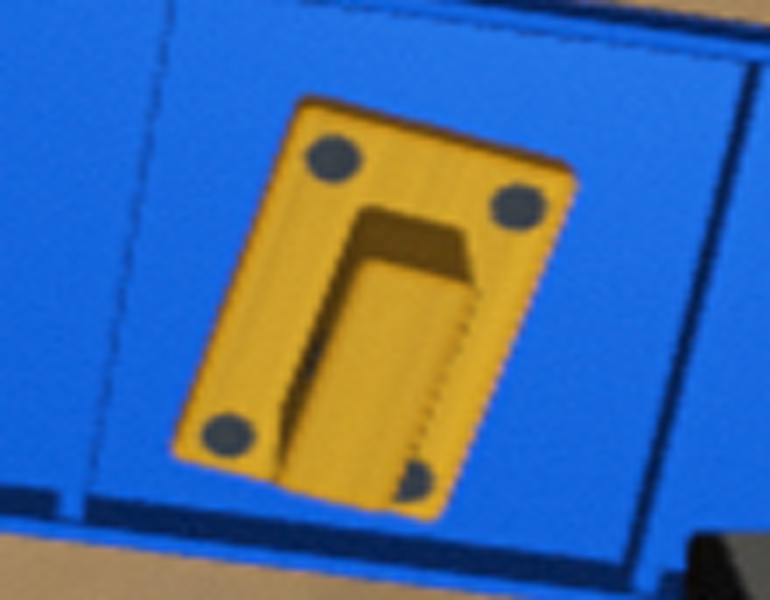

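```bash
cat > f.py <<'E'
from h import *
import pickle
from scipy.optimize import least_squares
m=pickle.load(open('w1.pkl','rb'))
c=lambda p:np.array([270+p[0]/7-.5*(1-1/7),165+p[1]/6-.5*(1-1/6)])
L=[c(p) for p in [(362,262),(475,287),(392,507),(278,482)]]
for p in L: print('lug',bp(m,p,53))
D=[c(p) for p in [(333,158),(519,207),(228,435)]]
d=[bp(m,p,18) for p in D]; print('dots',d, 'mid', (d[1]+d[2])/2, np.linalg.norm(d[0]-d[1]),np.linalg.norm(d[0]-d[2]))
def res(v):
    x,y,a=v; ax=np.array([np.cos(a),np.sin(a),0]); ay=np.array([-ax[1],ax[0],0]); o=np.array([x,y,4])
    P=[o+sx*22*ax+sy*9*ay+[0,0,49] for sx,sy in [(-1,-1),(-1,1),(1,1),(1,-1)]]
    Q=[o+[0,0,14]+sx*h*ax+sy*w*ay for sx,sy in [(-1,-1),(-1,1),(1,-1)] for h,w in [v2]]
    return (np.r_[pr(m,P)-L, pr(m,Q)-D]).ravel()
h=np.linalg.norm(d[0]-d[2])/2; w=np.linalg.norm(d[0]-d[1])/2; v2=(h,w)
r=least_squares(res,[483,190,0.]); print(r.x,r.fun.reshape(-1,2))
img=cv2.imread('pics/w1.png'); hsv=cv2.cvtColor(img,cv2.COLOR_BGR2HSV)
for n,lo,hi in [('g',(50,150,60),(75,255,255)),('r',(0,200,150),(6,255,255))]:
    k=cv2.inRange(hsv[:,:140],lo,hi); _,_,st,cc=cv2.connectedComponentsWithStats(k)
    for s,q in zip(st[1:],cc[1:]):
        if s[4]>20: print(n,q,s[4],bp(m,q,28))
E
python3 f.py
```

```text
lug [459.603  194.4722  53.    ]
lug [463.9435 210.4912  53.    ]
lug [503.4549 198.9883  53.    ]
lug [498.8312 182.3519  53.    ]
dots [array([451.1989, 190.377 ,  18.    ]), array([460.3425, 219.1119,  18.    ]), array([504.5316, 173.5981,  18.    ])] mid [482.4371 196.355   18.    ] 30.154597467172064 55.909830649335795
[481.8966 196.5209  -0.2953] [[-0.1568 -1.3261]
 [ 1.0599 -0.4556]
 [-0.2667  1.8927]
 [-0.8172  1.3513]
 [-0.135  -0.3918]
 [-0.0125 -0.7131]
 [ 0.3211 -0.2317]]
g [ 86.5889 199.9889] 90 [458.3411 -52.4971  28.    ]
r [ 13.0465 285.4651] 43 [ 559.4002 -154.8231   28.    ]
r [103.7097 284.9355] 62 [558.7613 -51.8032  28.    ]
```

Brass shoe: middle at (482,196.5), lug yaw −0.295. The lap marks agree to about 1 mm across the two views. Next I look at the check camera while the gripper is empty.

Run:
```python
from h import *
import pickle
for i,(p) in enumerate([[670,-280,270],[640,-380,250]]):
    bot.move_ptp(p,[np.pi,0,np.pi])
    m=imaging.camera_model('wrist'); s=bot.get_state(); print(s['t'],s['tcp_pos'],m['position'],m['rotation'])
    im=imaging.capture('wrist')
    cv2.imwrite(f'pics/c{i}.png',im); pickle.dump(m,open(f'c{i}.pkl','wb'))
```

```text
3.6917 [ 670.3189 -278.4816  270.4461] [ 596.5465 -278.1263  412.6628] [-0.2949 -0.0004  1.5736]
4.25 [ 639.5061 -380.4821  249.7117] [ 565.8479 -379.9512  391.9915] [-0.2943 -0.0008  1.5709]
```

View pics/c0.png

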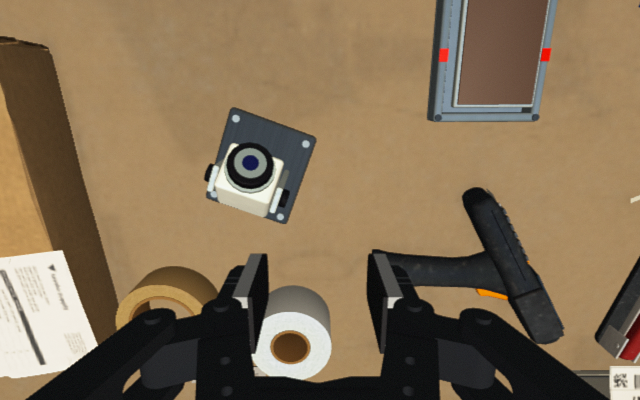

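View pics/c1.png

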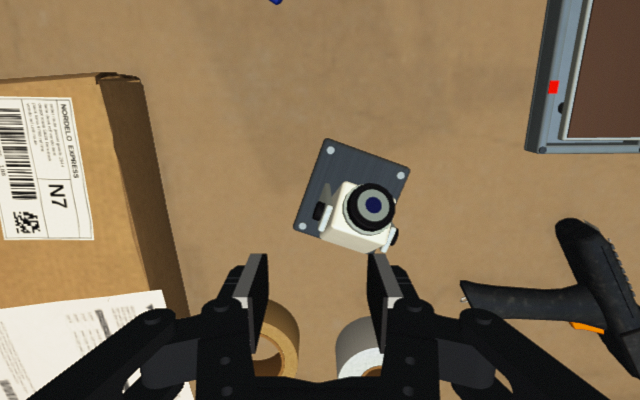

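Stand foot at (265,165)/(352,200), lens at (250,163)/(373,206). The foot is turned by about 0.3 rad. I'll zoom in for exact points.

Run:
```python
from h import *
for i,(u,v) in enumerate([(200,100),(290,132)]):
    s=cv2.imread(f'pics/c{i}.png')
    cv2.imwrite(f'pics/c{i}z.png',cv2.resize(s[v:v+126,u:u+122],None,fx=4.75,fy=4.75,interpolation=cv2.INTER_CUBIC))
a=cv2.imread('pics/c0z.png');print(a.shape)
```

```text
(598, 580, 3)
```

View pics/c0z.png

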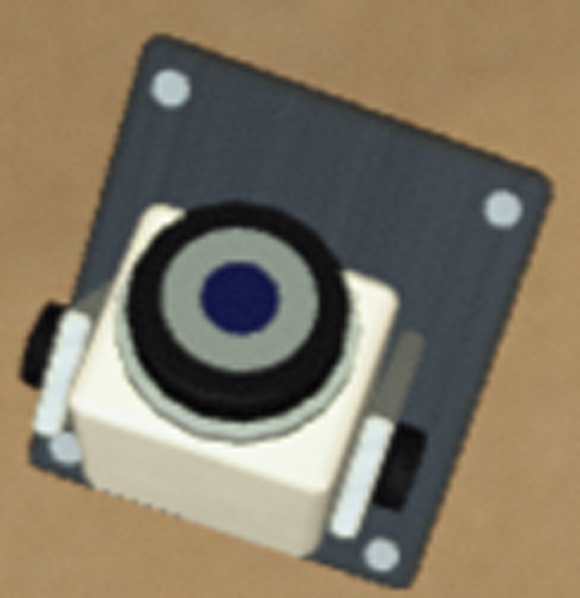

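View pics/c1z.png

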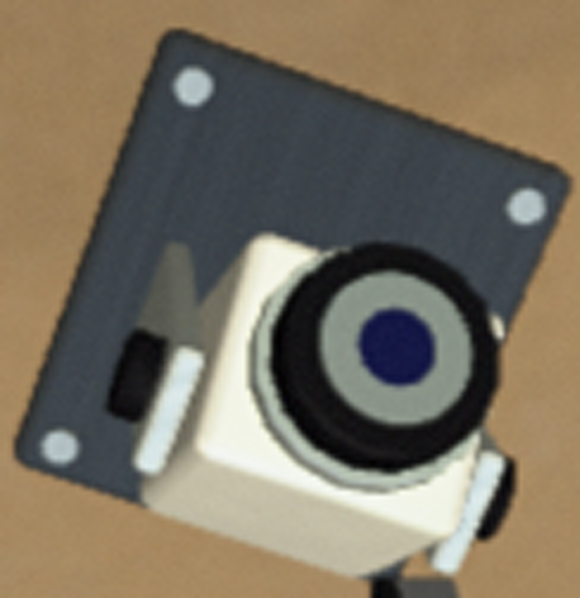

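```bash
cat > cam.py <<'E'
from h import *
import pickle
from scipy.optimize import least_squares
M=[pickle.load(open(f'c{i}.pkl','rb')) for i in (0,1)]
off=[(200,100),(290,132)]
c=lambda i,p:np.array([off[i][k]+(p[k]+.5)/4.75-.5 for k in (0,1)])
D=[[(170,88),(503,209),(66,447),(381,554)],[(193,86),(526,206),(60,446)]]
for i in (0,1):
    P=[bp(M[i],c(i,p),12)[:2] for p in D[i]]; print(np.array(P))
    # direction across (from dot0 to dot1) = +y dir ; yaw of stand
    e=P[1]-P[0]; f=P[2]-P[0]; print('len',np.linalg.norm(e),np.linalg.norm(f),'yaw',np.arctan2(-e[0],e[1]),np.arctan2(f[1],f[0]),'mid',(P[1]+P[2])/2)
    if i==0:
        e=P[3]-P[2];f=P[3]-P[1]; print(np.arctan2(-e[0],e[1]),np.arctan2(f[1],f[0]))
    # blob centroids of navy
    s=cv2.imread(f'pics/c{i}.png').astype(int); k=((s[...,0]>s[...,1]+35)&(s[...,2]<60)).astype(np.uint8)
    u,v=off[i]; kk=k[v:v+126,u:u+122]; ys,xs=np.nonzero(kk); print('navy',xs.mean()+u,ys.mean()+v,len(xs))
    M[i]['n']=np.array([xs.mean()+u,ys.mean()+v])
r=least_squares(lambda X:np.r_[pr(M[0],X)[0]-M[0]['n'],pr(M[1],X)[0]-M[1]['n']],[650,-330,110]); print(r.x,r.fun)
E
python3 cam.py
```

```text
[[ 621.6389 -366.562 ]
 [ 648.8984 -290.7672]
 [ 706.6179 -397.1554]
 [ 733.8383 -321.499 ]]
len 80.54769913260208 90.31818170007564 yaw -0.3452444486657289 -0.34556585262158374 mid [ 677.7581 -343.9613]
-0.34537060877479425 -0.3471544407755422
navy 249.97633136094674 162.3491124260355 169
[[ 621.6371 -365.8955]
 [ 648.8167 -290.1627]
 [ 706.6723 -396.4279]]
len 80.46230537992805 90.35054948580924 yaw -0.3445712562620269 -0.344719983776659 mid [ 677.7445 -343.2953]
navy 373.07954545454544 204.67613636363637 176
[ 651.5281 -334.3927  112.4542] [ 0.0238 -0.069  -0.0228  0.0666]
```

Check camera: glass (651.5,−334.4,112.5), which is consistent with the stand's symmetry plane. Yaw is −0.345, and the foot's dots come out 80 x 90 mm. Now the pick.

Run:
```python
from h import *
o=[np.pi,0,np.pi-0.295]
print(solve_ik([482,196.5,22],o))
bot.move_ptp([482,196.5,100],o)
print(bot.movel([482,196.5,22],max_speed=60,threshold=8))
s=bot.get_state();print(s['t'],s['tcp_pos'],s['orientation'],s['contact_force'])
```

```text
[ 0.2452  0.5132 -0.5228  0.5348  0.      0.5402]
False
7.9583 [482.3405 196.5885  22.3715] [3.1412 0.0006 2.8466] [-0.4626  0.3628  0.2556]
```

Run:
```python
from h import *
bot.grip(0.0,90)
s=bot.get_state();print(s['t'],s['tcp_pos'],s['orientation'],s['contact_force'],s['opening'])
bot.movel([482,196.5,150],max_speed=120)
bot.dwell(.15)
s=bot.get_state();print(s['t'],s['tcp_pos'],s['contact_force'],s['wrist_torque'],s['opening'])
cv2.imwrite('pics/g.png',imaging.capture('wrist'))
```

```text
8.3 [482.2849 196.5515  22.5218] [3.1413 0.0007 2.8466] [-0.7906 -0.6935  4.7424] 0.19528855003499326
9.6667 [481.4495 196.3514 149.2019] [ 0.1159  0.4494 -3.0565] [-0.015   0.0284  0.0126] 0.19526776012342
```

View pics/g.png

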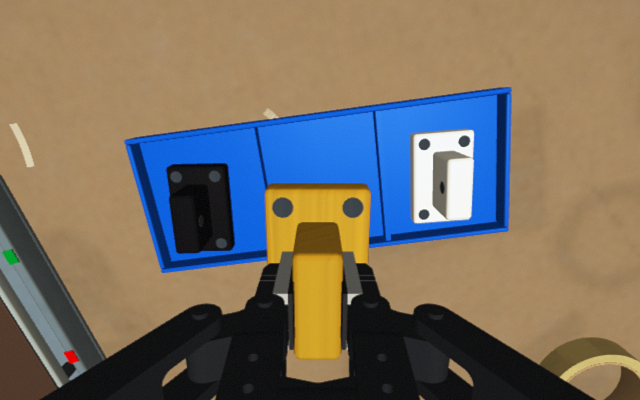

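Run:
```python
from h import *
s=cv2.imread('pics/g.png')
cv2.imwrite('pics/gz.png',cv2.resize(s[175:370,250:390],None,fx=3,fy=3,interpolation=cv2.INTER_CUBIC))
```

```text
(no output)
```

View pics/gz.png

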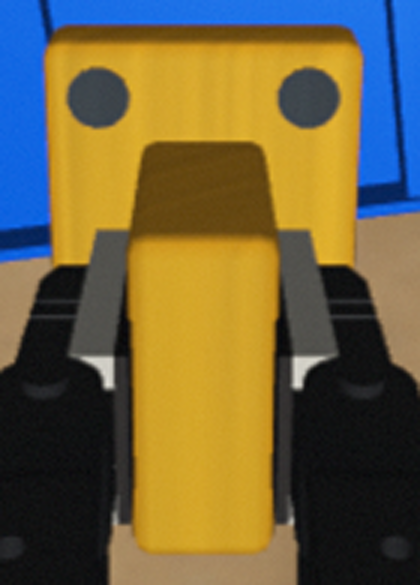

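Run:
```python
from h import *
m=imaging.camera_model('wrist'); s=bot.get_state()
T=mat(s['orientation']); 
print('cam in tool',T.T@(np.array(m['position'])-s['tcp_pos']))
from scipy.optimize import least_squares
obj=np.array([(-27.95,-15.08,14),(-27.95,15.08,14),(-21,-9,49),(-21,9,49),(22,-9,48),(22,9,48)],float)
px=np.array([(98,97),(309,97),(128,238),(279,238),(134,551),(275,551)])/3.+np.array([250,175])-.33
R0=T@np.diag([1,-1,-1.])  # shoe in world nominal, x along tool x
def w(v):
    R=R0@Ro.from_rotvec([0,v[3],v[2]]).as_matrix()
    o=s['tcp_pos']+T@np.array([v[0],0,v[1]])+ R0[:,1]*v[4]
    return o+obj@R.T
# sign: camera on tool +x side; dots seen at far (camera) side
for sg in (1,-1):
    ob=obj.copy(); obj=obj*[sg,sg,1]
    r=least_squares(lambda v:(pr(m,w(v))-px).ravel(),[0,18,0,0,0]); print(sg,r.x,r.cost); print(r.fun.reshape(-1,2)); obj=ob
```

```text
cam in tool [  73.8836    0.5623 -142.2446]
1 [-0.1093 20.1151 -3.1379 -0.0025 -0.8973] 4.79383706069836
[[ 0.2083 -0.957 ]
 [-0.1593 -1.1116]
 [-1.0041  1.5104]
 [ 1.0309  1.4101]
 [-0.1585 -0.6735]
 [ 0.0851 -0.7354]]
-1 [-1.281  20.1646  0.0031  0.0286 -0.8321] 1.0794822117315628
[[ 0.372   0.1766]
 [-0.4632  0.0305]
 [-0.8172  0.0941]
 [ 0.975  -0.0129]
 [-0.2719 -0.0889]
 [ 0.1783 -0.1812]]
```

Shoe is held square, the lift reads −3 N, and the black and white shoes lie untouched. Next: approach the plate at the green marks and press by feel.

```bash
cat >> h.py <<'E'
def avg(n=8,dt=0.02):
    f=[];p=[];q=[]
    for _ in range(n):
        bot.dwell(dt); s=bot.get_state(); f.append(s['contact_force']);p.append(s['tcp_pos']);q.append(s['wrist_torque'])
    print('t',round(s['t'],2),'tcp',np.mean(p,0),'F',np.mean(f,0),'T',np.mean(q,0),'rpy',s['orientation'],'op',round(s['opening'],3))
    return np.mean(p,0),np.mean(f,0)
E
python3 - <<'E'
from h import *
o=[np.pi,0,np.pi+0.005]
bot.move_ptp([457.8,-103.35,90],o)
bot.movel([457.8,-103.35,68],max_speed=60)
avg()
print(bot.movel([457.8,-103.35,55.5],max_speed=12,threshold=5)); avg()
E
```

```text
t 11.54 tcp [ 457.8453 -103.245    67.925 ] F [ 0.4401  0.2391 -3.0764] T [-0.003   0.004  -0.0101] rpy [-3.1415  0.0004 -3.1365] op 0.196
True
t 12.47 tcp [ 457.7352 -103.3444   57.7885] F [ 1.2812 -0.2799  2.4946] T [-0.1302 -0.3241 -0.0049] rpy [ 3.1415 -0.0003 -3.1366] op 0.194
```

Run:
```python
from h import *
bot.movel([457.8,-103.35,55.7],max_speed=10); avg()
s=imaging.capture('scene'); cv2.imwrite('pics/lapsc.png',cv2.resize(s[190:310,270:400],None,fx=4.5,fy=4.5,interpolation=cv2.INTER_CUBIC))
cv2.imwrite('pics/lapw.png',imaging.capture('wrist'))
```

```text
t 12.96 tcp [ 457.7268 -103.3533   55.7397] F [-0.8072  0.0944  4.7194] T [-0.1017 -0.0804  0.0223] rpy [ 3.1408 -0.0025 -3.1366] op 0.193
```

View pics/lapw.png

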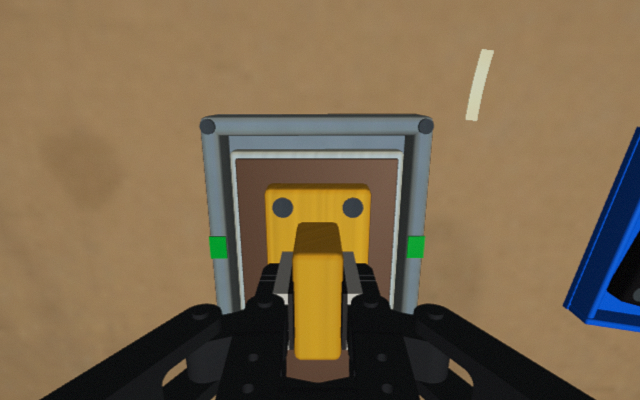

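View pics/lapsc.png

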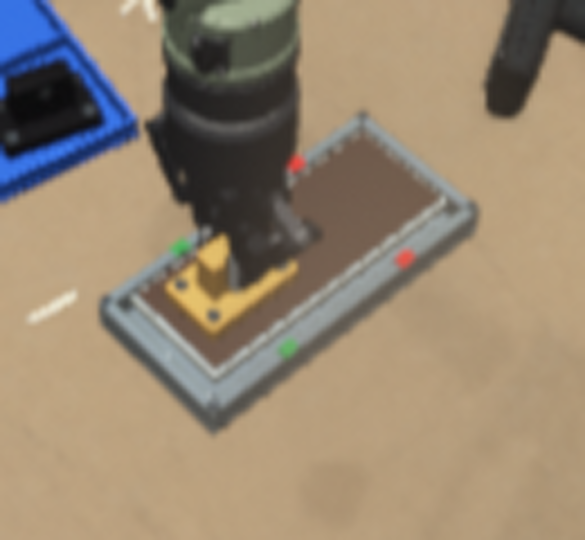

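Pressing at 7.8 N, about 4.8 mm down, between the green marks (row 247) and centred between the rims (shoe u≈317.5, marks mid 317). Now the stroke.

Run:
```python
from h import *
import threading
print(bot.movel([559.8,-102.85,55.6],max_speed=32)); avg(4)
cv2.imwrite('pics/lapw2.png',imaging.capture('wrist'))
```

```text
False
t 16.47 tcp [ 558.1252 -102.5699   55.1306] F [-3.7544  0.0461  6.383 ] T [-0.0606  0.5975  0.0038] rpy [ 3.1403 -0.0056 -3.1368] op 0.194
```

View pics/lapw2.png

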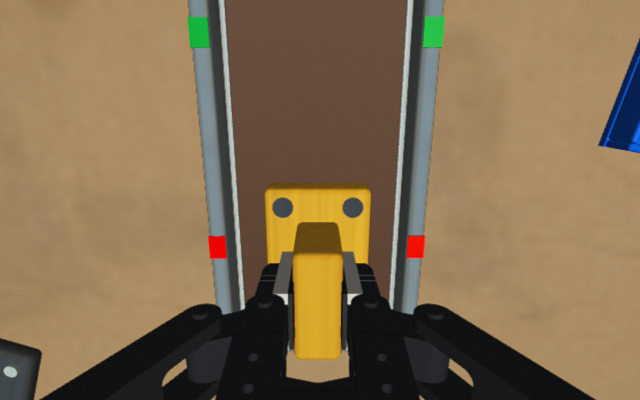

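Run:
```python
from h import *
m=imaging.camera_model('wrist'); s=bot.get_state()
for p in [(217,246.5),(415.5,246),(199,32),(433,32)]: print(bp(m,p,28))
print(s['tcp_pos'],s['t'])
print(bot.movel([561.6,-102.85,56.0],max_speed=20)); avg(4)
```

```text
[ 558.7383 -152.9283   28.    ]
[557.9353 -51.7923  28.    ]
[ 458.8841 -153.3454   28.    ]
[458.2736 -52.5814  28.    ]
[ 558.1386 -102.5708   55.1496] 16.5167
False
t 16.83 tcp [ 560.2155 -102.5461   55.5605] F [-3.0241 -0.1093  5.3811] T [-0.0669  0.4747  0.0171] rpy [ 3.1402 -0.005  -3.1367] op 0.202
```

```bash
cat > show.py <<'E'
from h import *
psi=-0.345; a=np.radians(35); G=np.array([651.5,-334.4,112.5])
zc=np.array([-np.sin(a)*np.cos(psi),-np.sin(a)*np.sin(psi),np.cos(a)])
yt=np.array([-np.sin(psi),np.cos(psi),0]); zt=-zc; xt=np.cross(yt,zt); R=np.c_[xt,yt,zt]
xc=np.cross(np.array([-np.sin(psi),np.cos(psi),0]),zc)
def tcp(d=130,off=18.8): return G+(d+off)*zc
E
python3 - <<'E'
from show import *
bot.movel([560,-102.6,120],max_speed=80)
avg(4); o=rpy(R); print(o,tcp(),solve_ik(tcp(),o))
bot.move_ptp(tcp(180),o); avg(2)
bot.movel(tcp(),rot=o,max_speed=60); bot.dwell(.3); avg()
for n in ['scene','side','wrist']: cv2.imwrite(f'pics/s_{n}.png',imaging.capture(n))
E
```

```text
t 17.85 tcp [ 559.472  -102.4275  119.3223] F [ 0.0616 -0.3281 -2.8617] T [-0.0023  0.0149 -0.0157] rpy [ 3.1403 -0.0036 -3.1366] op 0.19
[3.1416 0.6109 2.7966] [ 571.1809 -305.5355  234.3898] [-0.6997  0.1426 -0.6359  0.2112  0.2005 -0.2945]
t 18.85 tcp [ 543.9993 -294.7428  273.9496] F [ 0.1856 -0.3173 -4.0269] T [0.3305 0.8817 0.0156] rpy [3.14   0.6077 2.797 ] op 0.198
t 20.27 tcp [ 571.1756 -305.5956  234.6658] F [-0.2167 -0.0546 -2.9178] T [ 0.3146  0.9192 -0.0123] rpy [-3.1414  0.6111  2.7966] op 0.191
```

View pics/s_scene.png

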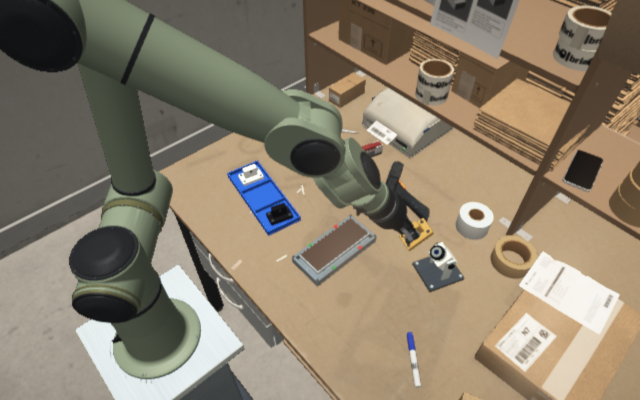

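View pics/s_wrist.png

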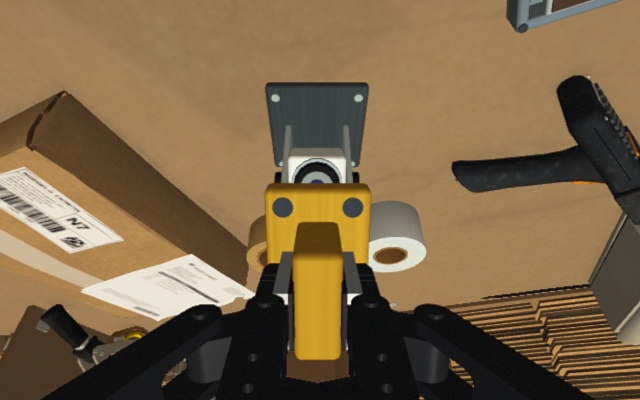

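View pics/s_side.png

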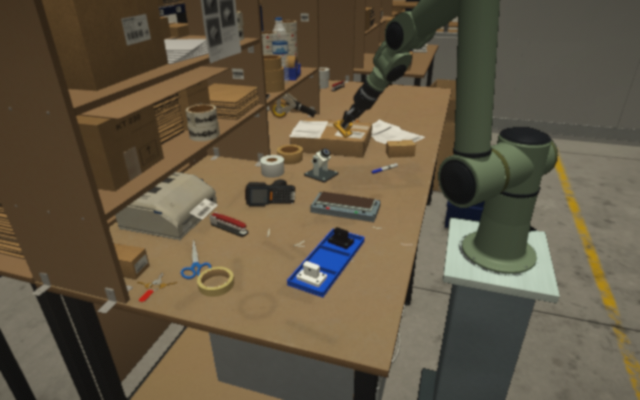

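Run:
```python
from show import *
def dots(f):
    g=cv2.cvtColor(cv2.imread(f),cv2.COLOR_BGR2HSV)
    out=[]
    for u in (283,353):
        k=g[192:224,u-16:u+16,1]<110; ys,xs=np.nonzero(k); out+= [xs.mean()+u-16,ys.mean()+192,k.sum()]
    return np.array(out)
print(dots('pics/g.png'),dots('pics/s_wrist.png'))
m=imaging.camera_model('scene'); print('G in scene',pr(m,G))
s=cv2.imread('pics/s_scene.png'); cv2.imwrite('pics/s_sz.png',cv2.resize(s[200:300,370:480],None,fx=6,fy=6,interpolation=cv2.INTER_CUBIC))
st=bot.get_state(); To=mat(st['orientation']); sole=st['tcp_pos']+18.8*To[:,2]
d=sole-G; print('dist',d@zc,'off',d@xc,d@np.cross(zc,xc),'ang',np.degrees(np.arccos(-To[:,2]@zc)))
e=[sole+To@np.array([x,y,0]) for x in(-36,36) for y in(-23,23)]; print('sole corners scene',pr(m,e),'top',pr(m,np.array(e)-14*To[:,2]))
print(st['t'],st['joint_velocities'])
```

```text
[282.288  207.307  316.     352.4331 207.3248 314.    ] [282.283  207.0643 311.     352.5096 207.1783 314.    ]
G in scene [[435.5684 250.8059]]
dist 130.03408600156206 off 0.0013484090562013325 0.007235713506349913 ang 0.0013408095832152995
sole corners scene [[433.9659 232.8831]
 [424.0388 218.5826]
 [409.0479 250.826 ]
 [399.8923 236.2997]] top [[431.8415 230.9065]
 [421.871  216.5159]
 [406.7103 249.0587]
 [397.5248 234.4364]]
20.4167 [ 0.0009 -0.0004 -0.0002  0.0002 -0.0025  0.0013]
```

View pics/s_sz.png

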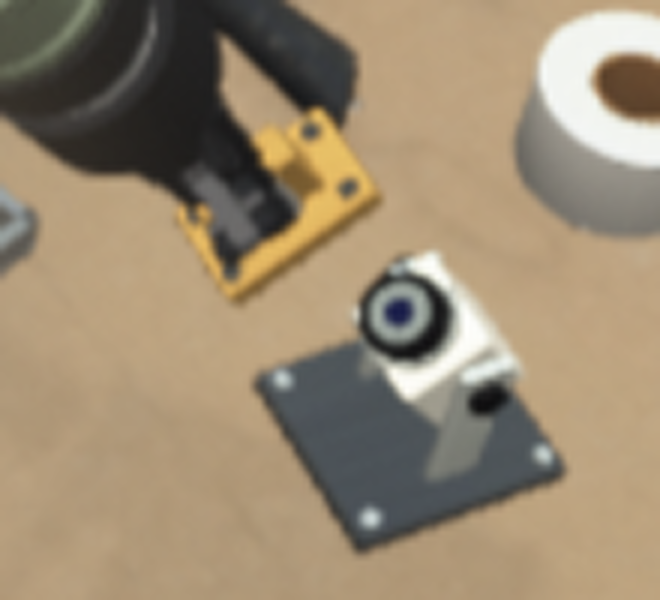

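```bash
cat > fit.py <<'E'
from h import *
import pickle
from scipy.optimize import least_squares
import contextlib,io
with contextlib.redirect_stdout(io.StringIO()):
    import cam
M,D,c=cam.M,cam.D,cam.c
Ms=dict(imaging.camera_model('scene'))
sc=[(283,379),(None),(370,518),(542,455)]
cs=lambda p:np.array([370+(p[0]+.5)/6-.5,200+(p[1]+.5)/6-.5])
navs=cs((399,312))
def pts(v):
    x,y,a,d,z=v[:5]; ax=np.array([np.cos(a),np.sin(a),0]);ay=np.array([-ax[1],ax[0],0]);o=np.array([x,y,12])
    P=np.array([o+sx*45*ax+sy*40*ay for sx,sy in [(-1,-1),(-1,1),(1,-1),(1,1)]])
    g=np.array([x,y,0])+d*ax+[0,0,z]; return P,g
def res(v):
    P,g=pts(v); r=[]
    for i in (0,1):
        m=dict(M[i]); m['position']=np.array(m['position'])+v[5+3*i:8+3*i]
        r+=list((pr(m,P[:len(D[i])])-[c(i,p) for p in D[i]]).ravel()/.2)+list((pr(m,g)[0]-M[i]['n'])/.2)
    m=dict(Ms); m['position']=np.array(m['position'])+v[11:14]
    r+=list((pr(m,P[[0,2,3]])-[cs((283,379)),cs((370,518)),cs((542,455))]).ravel()/.3)+list((pr(m,g)[0]-navs)/.3)
    return np.r_[r, v[5:14]/1.0]
# scene dot assignment: try permutations
import itertools
P,_=pts([677.7,-343.6,-.345,-27.8,112]); print(pr(Ms,P), [cs(q) for q in [(283,379),(370,518),(542,455)]])
r=least_squares(res,[677.7,-343.6,-.345,-27.8,112]+[0]*9); print(r.x,r.cost,'G',pts(r.x)[1])
J=r.jac; C=np.linalg.inv(J.T@J); print('sd',np.sqrt(np.diag(C))[:5]); print(r.fun)
E
python3 fit.py
```

```text
[[430.7253 285.4786]
 [416.1328 262.3174]
 [459.3427 274.8584]
 [443.9411 252.4731]] [array([416.75, 262.75]), array([431.25  , 285.9167]), array([459.9167, 275.4167])]
[ 674.0613 -340.6261   -0.3716  -27.1457  111.9411   -3.0977    3.2111
   -1.6056   -3.3175    3.3319   -0.2738    6.415    -6.5425   11.6962] 12146.395053335507 G [ 648.768  -330.7702  111.9411]
sd [0.6258 0.6009 0.0014 0.2135 0.6954]
[  6.4241  -3.9346   2.2458   4.857   -3.9173  -6.79    -6.7142   1.29
   1.516    2.8329   4.8564  -3.1847  -0.944    5.5341  -5.2311  -7.4862
   1.3002   3.1813  25.1062  81.9064  73.3331 -28.2342 -70.3373 -68.4375
 -22.2586   4.759   -3.0977   3.2111  -1.6056  -3.3175   3.3319  -0.2738
   6.415   -6.5425  11.6962]
```

Scene dot order was wrong; fixing the assignment (dots 1, 0, 2).

```bash
sed -i 's/P\[\[0,2,3\]\]/P[[1,0,2]]/' fit.py; python3 fit.py
```

```text
[[430.7253 285.4786]
 [416.1328 262.3174]
 [459.3427 274.8584]
 [443.9411 252.4731]] [array([416.75, 262.75]), array([431.25  , 285.9167]), array([459.9167, 275.4167])]
[ 677.5658 -344.2096   -0.3456  -27.322   110.4852    0.0809   -0.397
   -1.1715    0.1453   -0.7408   -1.0729   -0.2262    1.1377    0.1914] 3.845099545281996 G [ 651.8595 -334.9536  110.4852]
sd [0.6254 0.6007 0.0014 0.2155 0.7015]
[ 0.4755  0.1406 -0.9214 -0.2237  0.4934 -0.0953 -0.2229 -0.2511  0.0649
  0.2677  0.3611  0.2424 -0.8218  0.2282  0.1441 -0.2774  0.1181 -0.187
 -0.4279 -0.1019 -0.0844 -0.0088 -0.1913 -0.3993 -0.0604 -0.0318  0.0809
 -0.397  -1.1715  0.1453 -0.7408 -1.0729 -0.2262  1.1377  0.1914]
```

Joint fit with bias terms gives glass (651.9,−335.0,110.5), 2 mm lower than before and in line with "about 110". I'll correct the hold to that.

```bash
sed -i 's/psi=-0.345;/psi=-0.3455;/; s/G=np.array(.*)$/G=np.array([651.86,-334.95,110.6])/' show.py
python3 - <<'E'
from show import *
bot.movel(tcp(),rot=rpy(R),max_speed=20); bot.dwell(.5); avg()
st=bot.get_state(); To=mat(st['orientation']); d=st['tcp_pos']+18.8*To[:,2]-G
print('dist',d@zc,'off',d@xc,d@np.cross(zc,xc),'ang',np.degrees(np.arccos(min(1,-To[:,2]@zc))))
cv2.imwrite('pics/f.png',imaging.capture('wrist'))
E
```

```text
t 21.3 tcp [ 571.5601 -306.0438  232.5061] F [-0.2129  0.0469 -2.8869] T [ 0.3322  0.8997 -0.0103] rpy [3.1416 0.6109 2.7961] op 0.198
dist 130.01880412148597 off 0.02025335310302271 0.019779706889884435 ang 0.003860773302878272
```

View pics/f.png

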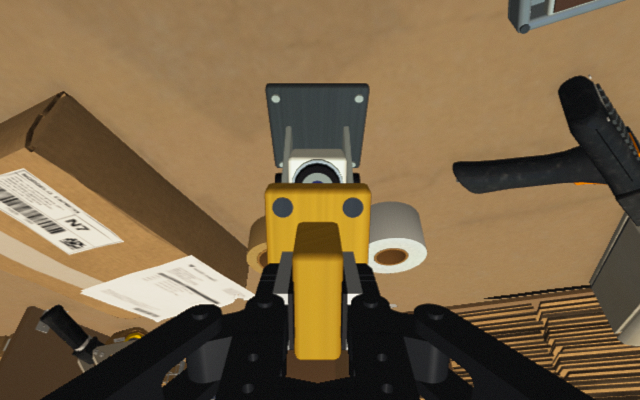

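The shoe (u≈317.5) is in line with the lens and the foot dots (276 and 358, mid 317) and square to them. The arm is still, so I'm handing in.

Run:
```python
from h import *
bot.sign_off(); print(bot.get_state()['t'])
```

```text
the job is handed in; nothing more can be done
the job is handed in; nothing more can be done
```

The job is handed in at about 21 s, with the brass shoe held still in front of the check camera. `sign_off()` gives no verdict, so the figures below are my own checks.

**Pick:** I took the shoe from the middle compartment. The black and white shoes lay in the tray in the last scene picture, and neither the camera nor its stand was touched.

**Stroke:** The shoe ran along the plate's middle line from the green marks to about 1.5 mm past the red ones.
- **Depth:** It was about 4.8 mm at the start and 5.7 mm where the main stroke stopped. The force there read about 9.4 N, which would mean 6.2 mm, so the two disagree slightly. I only measured at the ends, not along the way.
- **Restart:** The main stroke ended right at the red marks, so I added a short 2 mm continuation. The stroke therefore had a brief pause near its end, with the plate still pressed.

**Show:** By joint readings and my fitted camera pose, the sole is 130.0 mm from the glass, centred and square to the lens, with its long side upright. The last wrist picture agrees.

**Uncertain:**
- **Glass height:** My first measurement was 112.5 mm. A joint fit over three pictures gave 110.5 mm, so I moved the hold by 2 mm to match. The glass position is good to about 1 mm.
- **Shoe in the grip:** The estimates of its lengthwise position differed by up to 1.7 mm. One fit also suggested 1.6° of tilt, which I put down to rounded edges and did not correct.

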